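Pull the bottom slat from the drying rack for the slatted panel

TASK

The slat lying down inside the drying rack, underneath the others, is the one missing from the half-built panel. Lay the three slats above it side by side across the two bare battens on the paper, then lift the bottom slat out and lay it flat across the panel's rails, in the middle of the gap, parallel to its neighbours and with its ends level with theirs. Once it lies there, lay the three others back on the rack, each exactly where it lay before, and leave the tape, the tin and the screwdriver alone.

Things in the scene. Friction and masses are not known exactly. Their poses are not given: they have to be found in the camera images.
- slat_wide: The widest of the three upper slats: dark stained wood, square ends, 235 x 48 x 12 mm. Origin: centre of its underside; x along its length, z up. At the start it lies across the rack's two bearers (underside 44 mm above the table) in one of the three bays; which one changes. May be laid either way round.
- slat_pointed: The upper slat with one pointed end (a 90-degree picket head at +x): dark stained wood, 235 mm long to the tip, 36 mm wide, 12 mm thick. Origin: centre of its underside; x along its length, z up. At the start it lies across the rack's two bearers (underside 44 mm above the table) in one of the three bays; which one changes. May be laid either way round.
- slat_narrow: The narrowest of the three upper slats: dark stained wood, square ends, 235 x 24 x 12 mm. Origin: centre of its underside; x along its length, z up. At the start it lies across the rack's two bearers (underside 44 mm above the table) in one of the three bays; which one changes. May be laid either way round.
- slat_bottom: The slat wanted for the panel: dark stained wood, square ends, 250 x 36 x 14 mm, a small dark screw hole near each end. Origin: centre of its underside; x along its length, z up. At the start it lies along the middle of the rack on the low cross strips (underside 10 mm above the table), 20 mm clear below the upper slats, showing between them and at both ends. May be laid either way round.
- rack: Drying rack, pale wood, fixed. Origin: its centre on the table, z up. Two bearers along x, 256 mm long, 30 wide, centred at y = +-92.5, tops 44 high. Two low cross strips along y, 35 wide, 10 high, at x = +-80. On each bearer two dowels (10 thick, 14 above its top) at x = +-42 divide it into three bays, centred near x = -84, 0, +84; one upper slat lies along y in each. All in mm.
- rest: Side rest, fixed: two bare pale battens on a sheet of white paper, where slats are put aside. Origin: its centre on the table, z up. The battens run along x, 270 mm long, 25 mm wide, 20 mm high, centred at y = -75 and +75 mm. Slats go across them (along y), undersides at 20 mm; there is room for three side by side.
- panel: Half-built slatted panel, fixed. Origin: its centre on the table, z up. Two pale rails along x, 240 mm long, 30 wide, 20 high, centred at y = +-75. Two dark slats (250 x 36 x 14, along y) are screwed across them at x = +-84, ends level at y = +-125. The third is missing: its place is x = 0, y = 0, lying along y, underside on the rails at 20 mm.
- tape: Roll of yellow masking tape lying flat, 94 mm across, 24 mm high; a bystander. Origin: centre of its underside.
- tin: Small closed metal tin of stain, 70 mm across, 59 mm high; a bystander. Origin: centre of its underside.
- screwdriver: Red-handled screwdriver, 200 mm long, 26 mm high, lying on the table beyond the work; a bystander. Origin: under its middle; x runs along it towards the tip.
There are look-alikes about, which are no part of the job. What is shaped like the slat_narrow but yellow is not meant. Leave any blue look-alike of the slat_pointed alone.

How it is judged (in metres and radians):
On the way, in this order (a step that is already met when the one before it is completed fails the run):
1. the three upper slats lie flat across the battens of the side rest (x of slat_wide in the frame of rest between -0.125 and 0.125 m and y of slat_wide in the frame of rest between -0.035 and 0.035 m and z of slat_wide in the frame of rest between 0.016 and 0.024 m and angle between each of slat_wide, slat_pointed, slat_narrow's own z axis and vertical below 0.06 rad and linear speed of each of slat_wide, slat_pointed, slat_narrow below 0.03 m/s and x of slat_pointed in the frame of rest between -0.125 and 0.125 m and y of slat_pointed in the frame of rest between -0.035 and 0.035 m and z of slat_pointed in the frame of rest between 0.016 and 0.024 m and x of slat_narrow in the frame of rest between -0.125 and 0.125 m and y of slat_narrow in the frame of rest between -0.035 and 0.035 m and z of slat_narrow in the frame of rest between 0.016 and 0.024 m), for 0.2 s.
2. the bottom slat lies in the panel's gap while the other three are still aside (all of step 1 and x of slat_bottom in the frame of panel between -0.012 and 0.012 m and y of slat_bottom in the frame of panel between -0.015 and 0.015 m and z of slat_bottom in the frame of panel between 0.016 and 0.024 m and angle between the x axis of slat_bottom and the y axis of panel, either way round below 0.1 rad and angle between slat_bottom's own z axis and vertical below 0.06 rad and linear speed of slat_bottom below 0.02 m/s and angular speed of slat_bottom below 0.1 rad/s), for 0.2 s.
At the end, for the whole second after the job is handed in: Bottom slat flat at rest on the panel rails: 12 mm from mid-gap, 15 mm from level ends, 0.10 rad from parallel at most. Each other slat flat at rest on the rack, at most 15 mm from where it lay at the start and 0.12 rad from square across the bearers (x of slat_bottom in the frame of panel between -0.012 and 0.012 m and y of slat_bottom in the frame of panel between -0.015 and 0.015 m and z of slat_bottom in the frame of panel between 0.016 and 0.024 m and angle between the x axis of slat_bottom and the y axis of panel, either way round below 0.1 rad and angle between each of slat_bottom, slat_wide, slat_pointed, slat_narrow's own z axis and vertical below 0.06 rad and linear speed of each of slat_bottom, slat_wide, slat_pointed, slat_narrow below 0.02 m/s and angular speed of each of slat_bottom, slat_wide, slat_pointed, slat_narrow below 0.1 rad/s and distance of each of slat_wide, slat_pointed, slat_narrow from where it was at the start of the episode below 0.015 m and angle between the x axis of each of slat_wide, slat_pointed, slat_narrow and the y axis of rack, either way round below 0.12 rad); the robot touches nothing.
It fails at once if the tape, the tin or the screwdriver is moved more than 20 mm (distance of any of tape, tin, screwdriver from where it was at the start of the episode above 0.02 m).
It also fails if it takes over 144 s, if anything falls off the work surface, if the arm or the gripper's body presses on something with over 40 N, if the wrist force passes 120 N, or if a joint passes its speed limit or range.

ROBOT

A 6-joint arm with a two-finger parallel gripper is mounted at the origin on the work surface. World frame = base frame: x ahead of the robot, y to its left, z up, the work surface at z = 0. Lengths are in mm, angles in rad, forces in N, time in s.
With the tool pointing down it reaches from about 400 to 825 mm from the base axis. Payload 7 kg.
Tool frame: the origin (TCP) lies at the very end of the fingers, on their centre line; the grasp point (between the pads) lies 19 mm behind it; z points along the fingers, y is the line along which they close (so a half turn about z gives the same grasp; the last joint's range is limited). The gripper opens to 88 mm and grips with 3 to 60 N. Pads are 19 mm wide; open, the fingers measure 130 mm over their backs; the gripper's body (78 mm by 193 mm) begins 47 mm behind the grasp point.
Start: joints at [1.637, 0.359, 0.012, 0, -1.224, -0.288], TCP at [148.501, 658.439, 226.561] pointing down, gripper open.
Joint ranges: [-3.07, 3.07], [-1.43, 2.12], [-1.02, 1.25], [-3.03, 1.67], [-3.05, -0], [-3.03, 3.03]. Speed limits (rad/s): [2.39, 2.39, 3.01, 3.14, 3.14, 3.14].

INTERFACE

Orientations are given as a unit quaternion [w, x, y, z].
In Python, from rig import * gives the robot as it stands.
- The arm moves only by the tool arm_command, never from a script. Its argument "commands" is a list of rows, each a list of 7 numbers: the shift along the tool's x, y, z each as a share of 200 mm, from -1 to 1, then the turn, a rotation vector about the tool's x, y, z each as a share of 90 degrees, from -1 to 1, then the opening, from -1 (shut) to 1 (fully open). In form: [[tx, ty, tz, rx, ry, rz, gripper], ...]. A call has 1 to 8 rows; each row is the pose to reach, as a shift and turn from the pose commanded when the call began, along the tool's axes at that moment; what a row does not reach only later rows make up. A row lasts 1/10 s, in which the tool goes at most 50 mm and 8.59 degrees, less where a joint would pass 70% of its speed; a pose out of reach is approached as far as the arm can. A call with a number of a shift or a turn outside -1 to 1 is refused whole. A call with a gripper value outside its range is refused whole. The fingers move at their own pace and stop on an object; "grip_force" is the grip in N (left out, the last holds). Time passes only in rows, so rows that repeat a pose let the fingers close. It gives the time, the measured TCP pose, the force, the opening and the grip force at its end, in the units of the state.
- get_obs(): the state, without advancing time (a new reading comes with each control period).
- grab_frame(name): name is "side" or "top"; returns (picture, depth): 384x512x3 uint8, red, green, blue; 384x512 float32, mm along the optical axis (not along the pixel's ray), 0 where there is no reading.
- camera_params(name): a dict with "K" (3x3 intrinsics, pixels), "k1" (the pictures are not rectified: a ray, as slopes to the right and down, at radius r is drawn at 1 + k1 r^2 times it, then the intrinsics apply), "R" (3x3) and "t" (3): a world point X has camera coordinates R X + t. Camera axes: x right, y down, z forward; pixel columns grow to the right and rows downward; lengths in mm; the calibration is good to about 2 mm. A picture is of the moment at which its call begins. camera_params takes no time and is no camera call.
- close_job(): hands the job in; it is judged then, once.
The state is a dict: "clock": time; "joint_pos": joint angles; "qd": joint speeds; "joint_efforts": joint torques, N m; "eef_pos": TCP position; "orientation": TCP orientation; "wrist_force": force on the tool from outside, world axes, zero at the start; "moment": the same for the moment, N m; "grip_width": opening from 0.0 (shut) to 1.0 (fully open); "grip_force": force on a finger pad.
Only numpy, scipy, OpenCV 4.12 (cv2) and the standard library are available. Lean on these libraries where they do the work, as an engineer would, in place of code of your own. Each camera call takes 0.05 s, during which the arm holds its last target. There are 200 camera calls.

## Working session

There is one attempt and no reset: what is moved stays moved. The work goes in short steps, Python scripts to look and compute and a tool call to move; the robot and the scene stay as the last step left them, time stands still between calls to the robot, and variables do not carry over. Pictures are saved under pics/ and viewed, at most 14 in all, crops included, and the job is handed in when it is done.

Besides the shell and the picture viewer there is one more tool, called after ">>>" as name([rows], argument=value, ...), one row to a line, values as JSON. arm_command: Moves the arm, as the interface text tells. Shift numbers are shares of 200 mm and turn numbers shares of 90 degrees, none past 1 either way. Its arguments: {"type":"object","properties":{"commands":{"type":"array"},"grip_force":{"type":"number"}},"required":["commands"]}

```bash
ls; mkdir -p pics; python3 - <<'E'
from rig import *
import cv2,numpy as np
o=get_obs();print(o)
for n in("top","side"):
    p,d=grab_frame(n);cv2.imwrite(f"pics/{n}0.png",p[:,:,::-1]);np.save(f"{n}0.npy",d)
    np.save(f"{n}0rgb.npy",p)
    print(n,camera_params(n))
E
```

```text
pics
{'clock': 0.0, 'joint_pos': array([ 1.63711742e+00,  3.59370722e-01,  1.10416196e-02, -3.31144880e-04,
       -1.22410731e+00, -2.88080125e-01]), 'qd': array([ 2.87050934e-04, -8.54362943e-05,  2.50997198e-04,  1.94681358e-03,
       -6.03185896e-04, -5.33049404e-04]), 'joint_efforts': array([ 3.05624730e-03, -5.82729042e+01,  2.93053901e+01,  6.99692041e+00,
        7.10288499e-03, -1.56107162e-04]), 'eef_pos': array([148.40307558, 657.97188939, 225.6290693 ]), 'orientation': array([ 8.34643672e-04,  9.93852575e-01, -1.10708461e-01, -8.68459016e-06]), 'wrist_force': array([-0.08162718,  0.39688853, -0.24650219]), 'moment': array([ 0.00248538, -0.03143678, -0.02858183]), 'grip_force': 0.0, 'grip_width': 1.0027567931529624}
top {'K': array([[431.42964264,   0.        , 258.40706559],
       [  0.        , 431.42964264, 190.72593166],
       [  0.        ,   0.        ,   1.        ]]), 'k1': -0.1469932796708918, 'R': array([[-0.02750608, -0.99961112,  0.00458536],
       [-0.98762429,  0.02646712, -0.15458901],
       [ 0.15440753, -0.00878075, -0.98796822]]), 't': array([ 155.83636404,  490.83060462, 1271.52579533])}
side {'K': array([[360.22208741,   0.        , 248.96380544],
       [  0.        , 360.22208741, 190.83115943],
       [  0.        ,   0.        ,   1.        ]]), 'k1': -0.04133030129342063, 'R': array([[ 0.85481555, -0.51863312, -0.01760873],
       [-0.3601881 , -0.56855402, -0.73960182],
       [ 0.37357048,  0.63856559, -0.6728143 ]]), 't': array([-341.17991385,  301.97424011,  948.31421188])}
```

View pics/top0.png

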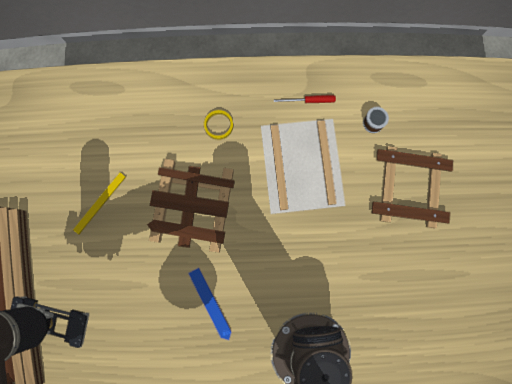

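View pics/side0.png

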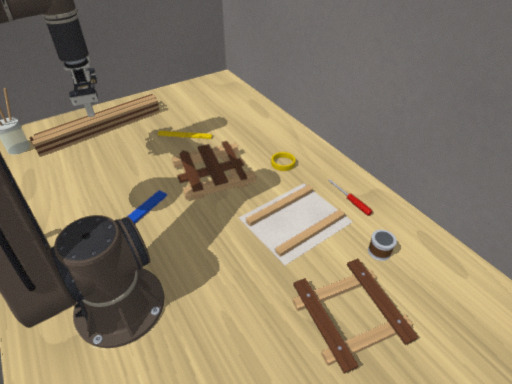

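The top view shows the rack at about (192,205), the rest at (303,165), the panel at (412,187) and the tape at (219,124). The tin is at (376,118), and yellow and blue look-alikes are beside the rack. The slats in the rack read narrow (195,176), wide (188,203) and pointed (187,232), with the tip at about (149,225). The side view agrees.

```bash
cat > h.py <<'E'
import cv2,numpy as np
from rig import *
def world(name,d):
    c=camera_params(name);K=c['K'];k=c['k1']
    v,u=np.mgrid[:384,:512]
    a=(u-K[0,2])/K[0,0];b=(v-K[1,2])/K[1,1]
    rd=np.hypot(a,b);r=rd.copy()
    for _ in range(20): r=rd/(1+k*r*r)
    s=1/(1+k*r*r)
    P=np.dstack([a*s*d,b*s*d,d])-c['t']
    return P@c['R']   # R^T (p-t)
def proj(name,X):
    c=camera_params(name);p=np.atleast_2d(X)@c['R'].T+c['t'];s=p[:,:2]/p[:,2:]
    s=s*(1+c['k1']*(s**2).sum(1,keepdims=True))
    return s@c['K'][:2,:2].T+c['K'][:2,2]
def comps(W,m,minpix=60):
    n,L,st,ce=cv2.connectedComponentsWithStats(m.astype(np.uint8),connectivity=4)
    out=[]
    for i in range(1,n):
        if st[i,4]<minpix: continue
        P=W[L==i]
        r=cv2.minAreaRect(P[:,:2].astype(np.float32))
        (cx,cy),(w,h),_=r
        bx=cv2.boxPoints(r);e=[bx[1]-bx[0],bx[2]-bx[1]];e=max(e,key=np.linalg.norm)
        out.append((ce[i].round(),st[i,4],np.round([cx,cy],1),np.round(sorted([w,h]),1),round(float(np.degrees(np.arctan2(e[1],e[0]))%180),1),round(float(np.median(P[:,2])),1),P))
    return out
E
python3 - <<'E'
from h import *
d=np.load("top0.npy");p=np.load("top0rgb.npy").astype(int);W=world("top",d)
print("table z",W[300,150],W[250,400])
br=p.sum(2); red=p[:,:,0]-p[:,:,2]
for nm,(x0,x1,y0,y1) in dict(rack=(140,245,150,255),panel=(360,460,140,230),rest=(260,346,115,215)).items():
    print(nm)
    roi=np.zeros((384,512),bool);roi[y0:y1,x0:x1]=1
    Z=W[:,:,2]
    for lab,m in dict(dark=(br<190)&(Z>(49 if nm=='rack' else 28)),low=(br<190)&(Z>16)&(Z<32),pale=(br>220)&(Z>(38 if nm=='rack' else 12))).items():
        for c in comps(W,m&roi): print(lab,*c[:-1])
for q in [(195,176),(188,203),(187,232),(186,243),(192,170),(280,165),(412,187)]: print(q,p[q[1],q[0]],W[q[1],q[0]].round(1))
c=cv2.resize(p[145:260,135:250].astype(np.uint8)[:,:,::-1],(575,575),interpolation=cv2.INTER_CUBIC);cv2.imwrite("pics/rackcrop.png",c)
E
```

```text
table z [171.34146141 483.38264013  -2.15821736] [ 301.72703442 -294.09301012    1.439002  ]
rack
dark [170. 172.] 80 [557.1 399.8] [18.9 85.9] 88.9 56.1
dark [209. 180.] 372 [455.1 226.1] [106.8 338.9] 41.5 55.4
dark [189. 204.] 1212 [428.1 292.3] [111.9 370.7] 62.4 55.7
dark [184. 229.] 632 [378.5 363.2] [ 35.8 233.5] 78.8 55.5
low [194. 170.] 64 [568.7 341.2] [18.5 34.4] 79.3 23.8
low [191. 188.] 166 [511.3 349.5] [34.9 45.9] 170.2 23.5
low [187. 218.] 154 [418.3 362.5] [34.7 40.9] 171.9 24.2
pale [168. 164.] 96 [585.7 422.3] [35.2 38.2] 82.3 44.2
pale [227. 173.] 102 [550.1 236.6] [30.6 34.2] 177.6 43.3
pale [164. 184.] 143 [407.5 308.7] [ 49.5 382.2] 46.0 44.1
pale [224. 193.] 138 [397.  214.8] [ 42.9 237.7] 20.0 44.1
pale [158. 214.] 126 [432.7 446.4] [30.5 38.4] 169.2 44.2
pale [218. 223.] 133 [361.1 211.3] [ 46.2 172.5] 55.0 43.7
pale [154. 237.] 99 [362.9 459.2] [29.8 30.8] 79.0 43.5
pale [214. 247.] 100 [329.7 278.2] [29.3 29.9] 78.9 43.6
panel
dark [383. 154.] 84 [ 598.2 -255.2] [30.5 50.8] 85.8 33.9
dark [405. 156.] 65 [462.1 -93.2] [ 48.4 597.4] 119.8 34.6
dark [420. 162.] 112 [ 456.7 -124.6] [ 61.7 643.5] 115.0 34.4
dark [408. 214.] 153 [ 372.5 -117.1] [ 54.4 562.6] 100.9 34.0
pale [389. 182.] 413 [396.  -98.5] [113.2 533.6] 124.2 20.5
pale [434. 189.] 393 [ 374.  -165.6] [118.8 648.7] 114.7 19.7
pale [386. 218.] 71 [ 402.1 -248.6] [19.5 31.6] 81.2 20.5
rest
pale [327. 163.] 686 [475.5 -21. ] [153.8 482.1] 154.0 19.8
pale [279. 167.] 696 [497.6  85.6] [ 79.4 424.6] 172.1 19.8
(195, 176) [68 44 32] [541.9 332.5  56.8]
(188, 203) [60 41 30] [460.8 354.3  54.1]
(187, 232) [91 58 42] [374.3 358.2  51.2]
(186, 243) [95 62 43] [342.8 365.7  24.5]
(192, 170) [59 40 27] [567.9 346.6  22.2]
(280, 165) [186 155 111] [577.1  72.9  18.4]
(412, 187) [178 162 118] [ 500.1 -349.7   -2.5]
```

View pics/rackcrop.png

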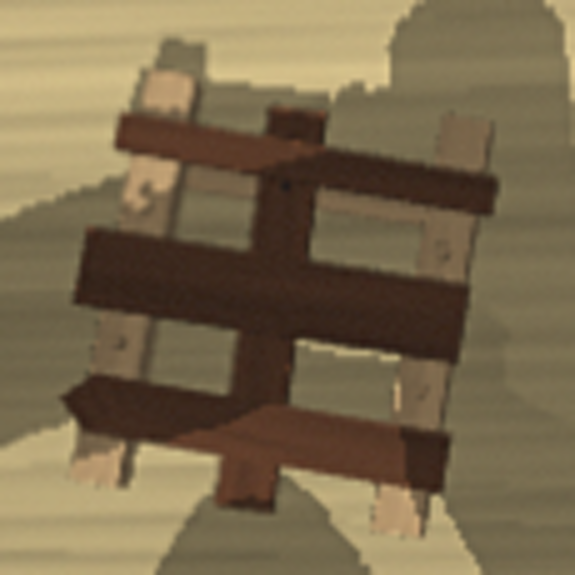

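The crop confirms the pointed slat in the lowest bay with its tip to the left (+y), the wide slat in the middle and the narrow one in the far bay, with the bottom slat running beneath along the rack's x.

```bash
cat >> h.py <<'E'
def plane(name,z):
    W1=world(name,np.full((384,512),500.));W2=world(name,np.full((384,512),1500.))
    t=(z-W1[:,:,2])/(W2[:,:,2]-W1[:,:,2]);return W1+t[:,:,None]*(W2-W1)
def seg(name,p,d,z,roi,dark=True,tol=7,minpix=60):
    W=world(name,d);p=p.astype(int);br=p.sum(2)
    m=(d>0)&(abs(W[:,:,2]-z)<tol)&((br<270)&(p[:,:,0]-p[:,:,2]>18) if dark else (br>220))
    if dark: m&=(p[:,:,0]>1.35*p[:,:,1])
    r=np.zeros_like(m);r[roi[1]:roi[3],roi[0]:roi[2]]=1;m&=r
    m=cv2.morphologyEx(m.astype(np.uint8),cv2.MORPH_CLOSE,np.ones((3,3)))
    return comps(plane(name,z),m,minpix)
ROI=dict(rack=(140,150,245,255),panel=(360,140,460,230),rest=(258,110,350,215))
E
python3 - <<'E'
from h import *
d=np.load("top0.npy");p=np.load("top0rgb.npy")
for n,z,dk in (('rack',56,1),('rack',24,1),('rack',44,0),('panel',34,1),('panel',20,0),('rest',20,0)):
    print(n,z,dk)
    for c in seg("top",p,d,z,ROI[n],dk): print(*c[:-1])
E
```

```text
rack 56 1
[195. 177.] 552 [539.1 331.4] [ 24.5 230.5] 78.6 56.0
[189. 203.] 1147 [459.8 352.5] [ 48.1 232.5] 79.8 56.0
[187. 231.] 850 [377.7 362.7] [ 35.5 228.7] 79.3 56.0
rack 24 1
[194. 169.] 63 [567.4 340.3] [19.  31.4] 88.3 24.0
[191. 188.] 159 [511.3 349.1] [33.8 46.2] 170.4 24.0
[187. 218.] 143 [418.3 362.1] [32.9 40.6] 170.5 24.0
[184. 241.] 98 [347.8 372.1] [26.3 33.8] 81.5 24.0
rack 44 0
[168. 163.] 86 [587.4 417.1] [28.2 28.8] 168.7 44.0
[227. 173.] 104 [551.1 236.5] [30.4 31. ] 178.4 44.0
[164. 183.] 136 [524.1 429. ] [29.4 46.9] 172.2 44.0
[224. 193.] 137 [488.5 247.8] [29.9 41.9] 169.8 44.0
[158. 214.] 119 [432.5 446.1] [29.6 38.4] 168.9 44.0
[218. 223.] 136 [399.2 264.9] [29.5 41. ] 167.7 44.0
[154. 237.] 106 [362.3 455.8] [29.5 36.9] 79.5 44.0
[214. 247.] 99 [329.3 278.1] [28.7 29.9] 79.7 44.0
panel 34 1
[415. 160.] 834 [ 580.7 -353.6] [ 37.6 248.6] 80.7 34.0
[410. 212.] 861 [ 415.9 -326.3] [ 36. 248.] 80.7 34.0
panel 20 0
[389. 182.] 403 [ 514.6 -268.2] [ 38.3 132.1] 166.9 20.0
[435. 189.] 397 [ 487.8 -420.9] [ 43.6 131.3] 170.3 20.0
[385. 218.] 64 [ 401.8 -246.7] [18.9 31.8] 86.0 20.0
rest 20 0
[327. 163.] 688 [585.1 -73.3] [ 31.8 269.3] 3.4 20.0
[279. 167.] 693 [574.4  76.5] [ 25.5 270.9] 4.5 20.0
```

>>> arm_command([
  [0.2,0.15,0,0,0,0.09,0.45],
  [0.4,0.3,0,0,0,0.18,0.45],
  [0.6,0.45,0,0,0,0.27,0.45],
  [0.72,0.585,0,0,0,0.36,0.45],
  [0.72,0.585,0,0,0,0.45,0.45],
  [0.72,0.585,0,0,0,0.54,0.45],
  [0.72,0.585,0,0,0,0.63,0.45],
  [0.72,0.585,0,0,0,0.72,0.45],
], grip_force=20)

```text
clock: 0.9
eef_pos: [263.3, 512.2, 226.3]
orientation: [0.0, 0.778, -0.628, 0.0]
wrist_force: [-0.0, 0.0, -0.2]
grip_width: 0.725
grip_force: 0.0
```

```bash
cat >> h.py <<'E'
def pose():
    o=get_obs();w,x,y,z=o['orientation'];yaw=np.degrees(np.arctan2(2*(x*y+w*z),1-2*(y*y+z*z)))
    return o['eef_pos'],yaw,o
def plan(*T,start=None):
    "T: (x,y,z,yaw); prints shares from the present pose (or start)"
    if start is None:
        e,yaw,o=pose();print("at",e.round(1),round(yaw,2),"w",round(o['grip_width']*88,1),"t",round(o['clock'],2),"F",o['wrist_force'].round(1),'j',o['joint_pos'].round(2))
    else: e,yaw=np.array(start[:3]),start[3]
    a=np.radians(yaw)
    for t in T:
        D=np.array(t[:3])-e
        print(t,'->',np.round([(D[0]*np.cos(a)+D[1]*np.sin(a))/200,(D[0]*np.sin(a)-D[1]*np.cos(a))/200,-D[2]/200,-((t[3]-yaw+180)%360-180)/90],3))
E
python3 - <<'E'
from h import *
plan((378.3,365.8,120,-100.7),(378.3,365.8,38,-100.7))
E
```

```text
at [263.3 512.2 226.3] -77.86 w 63.8 t 0.9 F [-0.   0.  -0.2] j [ 1.44  0.2  -0.21 -0.   -1.16 -1.22]
(378.3, 365.8, 120, -100.7) -> [ 0.837 -0.408  0.531  0.254]
(378.3, 365.8, 38, -100.7) -> [ 0.837 -0.408  0.941  0.254]
```

>>> arm_command([
  [0.21,-0.1,0.13,0,0,0.08,0.45],
  [0.42,-0.2,0.26,0,0,0.16,0.45],
  [0.63,-0.3,0.4,0,0,0.254,0.45],
  [0.837,-0.408,0.53,0,0,0.254,0.45],
  [0.837,-0.408,0.53,0,0,0.254,0.45],
  [0.837,-0.408,0.7,0,0,0.254,0.45],
  [0.837,-0.408,0.85,0,0,0.254,0.45],
  [0.837,-0.408,0.941,0,0,0.254,0.45],
])

```text
clock: 1.7
eef_pos: [378.7, 365.9, 36.4]
orientation: [-0.001, -0.64, 0.768, -0.0]
wrist_force: [-0.7, -0.4, -0.8]
grip_width: 0.726
grip_force: 0.0
```

```bash
python3 - <<'E'
from h import *
plan((378.3,365.8,38,-100.7))
p,d=grab_frame("side");x,y=proj("side",(378,366,50))[0].astype(int);print(x,y)
c=p[max(0,y-60):y+60,max(0,x-60):x+60][:,:,::-1];cv2.imwrite("pics/g1.png",cv2.resize(c,(540,540),interpolation=cv2.INTER_CUBIC))
E
```

```text
at [378.7 365.9  36.4] -100.41 w 63.9 t 1.7 F [-0.7 -0.4 -0.8] j [ 1.14  0.33 -0.54 -0.   -0.7  -1.32]
(378.3, 365.8, 38, -100.7) -> [ 0.001  0.002 -0.008  0.003]
190 168
```

View pics/g1.png

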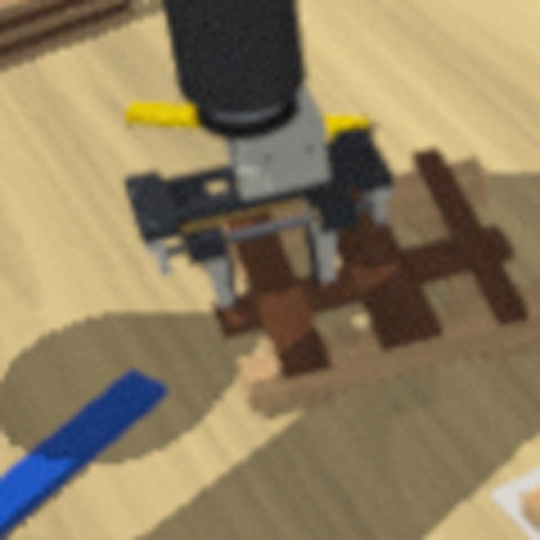

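The side crop shows both fingers straddling the pointed slat at its middle with clearance to the wide one. Closing and lifting.

>>> arm_command([
  [0,0,0,0,0,0,-1],
  [0,0,0,0,0,0,-1],
  [0,0,0,0,0,0,-1],
  [0,0,0,0,0,0,-1],
  [0,0,0,0,0,0,-1],
  [0,0,-0.1,0,0,0,-1],
  [0,0,-0.25,0,0,0,-1],
  [0,0,-0.4,0,0,0,-1],
], grip_force=25)

```text
clock: 2.55
eef_pos: [378.9, 366.4, 119.3]
orientation: [-0.0, -0.64, 0.768, -0.0]
wrist_force: [0.7, 1.8, -0.2]
grip_width: 0.407
grip_force: 25.0
```

```bash
python3 - <<'E'
from h import *
plan((440,180,120,-93),(499.9,-4.1,90,-86),(499.9,-4.1,13,-86))
plan((499.9,-4.1,90,-86),(499.9,-4.1,13,-86),start=(440,180,120,-93))
E
```

```text
at [378.9 366.4 119.3] -100.36 w 35.8 t 2.55 F [ 0.7  1.8 -0.2] j [ 1.14  0.22 -0.46  0.   -0.9  -1.32]
(440, 180, 120, -93) -> [ 0.862 -0.468 -0.004 -0.082]
(499.9, -4.1, 90, -86) -> [ 1.714 -0.928  0.146 -0.16 ]
(499.9, -4.1, 13, -86) -> [ 1.714 -0.928  0.531 -0.16 ]
(499.9, -4.1, 90, -86) -> [ 0.904 -0.347  0.15  -0.078]
(499.9, -4.1, 13, -86) -> [ 0.904 -0.347  0.535 -0.078]
```

>>> arm_command([
  [0.17,-0.09,0,0,0,-0.02,-1],
  [0.35,-0.19,0,0,0,-0.04,-1],
  [0.52,-0.28,0,0,0,-0.06,-1],
  [0.69,-0.37,0,0,0,-0.082,-1],
  [0.862,-0.468,0,0,0,-0.082,-1],
  [0.862,-0.468,0,0,0,-0.082,-1],
])

```text
clock: 3.15
eef_pos: [440.3, 176.8, 118.5]
orientation: [-0.0, -0.687, 0.726, 0.0]
wrist_force: [0.6, 0.6, -0.0]
grip_width: 0.409
grip_force: 25.0
```

>>> arm_command([
  [0.18,-0.07,0.03,0,0,-0.02,-1],
  [0.36,-0.14,0.06,0,0,-0.04,-1],
  [0.54,-0.21,0.09,0,0,-0.06,-1],
  [0.72,-0.28,0.12,0,0,-0.078,-1],
  [0.904,-0.347,0.15,0,0,-0.078,-1],
  [0.904,-0.347,0.25,0,0,-0.078,-1],
  [0.904,-0.347,0.4,0,0,-0.078,-1],
  [0.904,-0.347,0.4,0,0,-0.078,-1],
])

```text
clock: 3.95
eef_pos: [497.6, -4.7, 35.6]
orientation: [0.002, 0.731, -0.682, -0.001]
wrist_force: [-1.0, 0.2, -0.8]
grip_width: 0.405
grip_force: 25.0
```

```bash
python3 - <<'E'
from h import *
plan((499.9,-4.1,13,-86),(499.9,-4.1,120,-86))
p,d=grab_frame("top")
for c in seg("top",p,d,52,(240,100,360,240),tol=9): print(*c[:-1])
E
```

```text
at [497.6  -4.7  35.6] -86.06 w 35.6 t 3.95 F [-1.   0.2 -0.8] j [ 0.39  0.29 -0.61 -0.   -0.68 -0.32]
(499.9, -4.1, 13, -86) -> [-0.002 -0.011  0.113 -0.001]
(499.9, -4.1, 120, -86) -> [-0.002 -0.011 -0.422 -0.001]
[338. 186.] 142 [503.4 -91.4] [32.  64.1] 96.6 52.0
```

>>> arm_command([
  [0,-0.01,0.05,0,0,0,-1],
  [0,-0.01,0.09,0,0,0,-1],
  [0,-0.01,0.115,0,0,0,-1],
  [0,-0.01,0.115,0,0,0,-1],
  [0,-0.01,0.115,0,0,0,-1],
])

```text
clock: 4.5
eef_pos: [502.1, -3.4, 15.5]
orientation: [-0.0, 0.732, -0.682, 0.0]
wrist_force: [-0.4, 0.3, -0.8]
grip_width: 0.409
grip_force: 25.0
```

```bash
python3 - <<'E'
from h import *
plan()
E
```

```text
at [502.1  -3.4  15.5] -85.95 w 36.0 t 4.5 F [-0.4  0.3 -0.8] j [ 0.39  0.32 -0.62  0.   -0.63 -0.31]
```

>>> arm_command([
  [0,0,0.006,0,0,0,-1],
  [0,0,0.006,0,0,0,-1],
])

```text
clock: 4.7
eef_pos: [502.2, -3.4, 15.1]
orientation: [-0.0, 0.732, -0.682, 0.0]
wrist_force: [-3.7, 0.2, 11.1]
grip_width: 0.404
grip_force: 25.0
```

>>> arm_command([
  [0,0,0,0,0,0,0.3],
  [0,0,0,0,0,0,0.3],
  [0,0,0,0,0,0,0.3],
  [0,0,0,0,0,0,0.3],
  [0,0,-0.1,0,0,0,0.45],
  [0,0,-0.3,0,0,0,0.45],
  [0,0,-0.55,0,0,0,0.45],
  [0,0,-0.55,0,0,0,0.45],
])

```text
clock: 5.5
eef_pos: [506.0, -2.8, 130.4]
orientation: [-0.004, 0.732, -0.681, 0.003]
wrist_force: [1.3, 0.3, 0.2]
grip_width: 0.727
grip_force: 0.0
```

```bash
python3 - <<'E'
from h import *
plan((450,180,125,-93),(459.8,352.5,110,-100.5))
plan((459.8,352.5,110,-100.5),(459.8,352.5,38,-100.5),start=(450,180,125,-93))
E
```

```text
at [506.   -2.8 130.4] -85.89 w 63.9 t 5.5 F [1.3 0.3 0.2] j [ 0.38  0.16 -0.5   0.   -0.9  -0.31]
(450, 180, 125, -93) -> [-0.932  0.214  0.027  0.079]
(459.8, 352.5, 110, -100.5) -> [-1.788  0.103  0.102  0.162]
(459.8, 352.5, 110, -100.5) -> [-0.864 -0.004  0.075  0.083]
(459.8, 352.5, 38, -100.5) -> [-0.864 -0.004  0.435  0.083]
```

>>> arm_command([
  [-0.19,0.04,0,0,0,0.02,0.45],
  [-0.38,0.08,0,0,0,0.04,0.45],
  [-0.57,0.12,0,0,0,0.06,0.45],
  [-0.76,0.17,0,0,0,0.079,0.45],
  [-0.93,0.214,0,0,0,0.079,0.45],
])

```text
clock: 6.0
eef_pos: [445.6, 180.4, 124.2]
orientation: [0.0, -0.688, 0.726, 0.0]
wrist_force: [-0.1, 0.3, -0.1]
grip_width: 0.726
grip_force: 0.0
```

>>> arm_command([
  [-0.2,0,0.0,0,0,0.02,0.45],
  [-0.4,0,0.0,0,0,0.04,0.45],
  [-0.6,0,0.02,0,0,0.06,0.45],
  [-0.75,0,0.05,0,0,0.083,0.45],
  [-0.864,0,0.075,0,0,0.083,0.45],
  [-0.864,0,0.075,0,0,0.083,0.45],
  [-0.864,0,0.075,0,0,0.083,0.45],
  [-0.864,0,0.075,0,0,0.083,0.45],
])

```text
clock: 6.8
eef_pos: [455.4, 350.6, 109.1]
orientation: [-0.0, -0.639, 0.769, -0.0]
wrist_force: [-0.1, 0.4, 0.1]
grip_width: 0.726
grip_force: 0.0
```

```bash
python3 - <<'E'
from h import *
plan((459.8,352.5,38.5,-100.5))
E
```

```text
at [455.4 350.6 109.1] -100.55 w 63.9 t 6.8 F [-0.1  0.4  0.1] j [ 1.    0.3  -0.37 -0.   -0.91 -1.18]
(459.8, 352.5, 38.5, -100.5) -> [-0.013 -0.02   0.353 -0.001]
```

>>> arm_command([
  [-0.013,-0.02,0.1,0,0,0,0.45],
  [-0.013,-0.02,0.25,0,0,0,0.45],
  [-0.013,-0.02,0.353,0,0,0,0.45],
  [-0.013,-0.02,0.353,0,0,0,0.45],
  [-0.013,-0.02,0.353,0,0,0,0.45],
])

```text
clock: 7.3
eef_pos: [460.3, 352.7, 39.2]
orientation: [-0.0, -0.639, 0.769, -0.0]
wrist_force: [-0.3, 0.3, 0.5]
grip_width: 0.726
grip_force: 0.0
```

>>> arm_command([
  [0,0,0,0,0,0,-1],
  [0,0,0,0,0,0,-1],
  [0,0,0,0,0,0,-1],
  [0,0,0,0,0,0,-1],
  [0,0,0,0,0,0,-1],
])

```text
clock: 7.8
eef_pos: [460.3, 353.8, 39.8]
orientation: [0.001, -0.639, 0.769, 0.0]
wrist_force: [-1.9, -0.7, 6.8]
grip_width: 0.546
grip_force: 25.0
```

>>> arm_command([
  [0,0,-0.1,0,0,0,-1],
  [0,0,-0.25,0,0,0,-1],
  [0,0,-0.4,0,0,0,-1],
  [0,0,-0.4,0,0,0,-1],
  [0,0,-0.4,0,0,0,-1],
])

```text
clock: 8.3
eef_pos: [460.0, 353.7, 119.5]
orientation: [0.001, -0.639, 0.769, 0.0]
wrist_force: [0.2, 0.2, -1.6]
grip_width: 0.549
grip_force: 25.0
```

```bash
python3 - <<'E'
from h import *
plan((520,180,115,-93))
plan((579.7,1.6,90,-86),(579.7,1.6,17,-86),start=(520,180,118,-93))
E
```

```text
at [460.  353.7 119.5] -100.55 w 48.3 t 8.3 F [ 0.2  0.2 -1.6] j [ 0.99  0.3  -0.34 -0.   -0.93 -1.18]
(520, 180, 115, -93) -> [ 0.799 -0.454  0.022 -0.084]
(579.7, 1.6, 90, -86) -> [ 0.875 -0.345  0.14  -0.078]
(579.7, 1.6, 17, -86) -> [ 0.875 -0.345  0.505 -0.078]
```

>>> arm_command([
  [0.17,-0.09,0,0,0,-0.02,-1],
  [0.34,-0.19,0,0,0,-0.04,-1],
  [0.52,-0.29,0,0,0,-0.06,-1],
  [0.68,-0.38,0.02,0,0,-0.084,-1],
  [0.8,-0.454,0.02,0,0,-0.084,-1],
  [0.8,-0.454,0.02,0,0,-0.084,-1],
])

```text
clock: 8.9
eef_pos: [519.6, 176.0, 113.1]
orientation: [-0.001, -0.687, 0.726, 0.0]
wrist_force: [-0.7, -0.4, -1.1]
grip_width: 0.543
grip_force: 25.0
```

>>> arm_command([
  [0.18,-0.07,0.03,0,0,-0.02,-1],
  [0.36,-0.14,0.06,0,0,-0.04,-1],
  [0.54,-0.21,0.09,0,0,-0.06,-1],
  [0.72,-0.28,0.12,0,0,-0.078,-1],
  [0.875,-0.345,0.15,0,0,-0.078,-1],
  [0.875,-0.345,0.3,0,0,-0.078,-1],
  [0.875,-0.345,0.44,0,0,-0.078,-1],
  [0.875,-0.345,0.44,0,0,-0.078,-1],
])

```text
clock: 9.7
eef_pos: [576.2, 0.1, 22.2]
orientation: [0.003, 0.731, -0.682, -0.002]
wrist_force: [-0.4, 0.1, 0.1]
grip_width: 0.54
grip_force: 25.0
```

>>> arm_command([
  [0,0,0,0,0,0,-1],
  [0,0,0,0,0,0,-1],
])

```text
clock: 9.9
eef_pos: [580.6, 1.7, 27.7]
orientation: [-0.001, 0.732, -0.681, 0.0]
wrist_force: [0.4, 1.1, -0.4]
grip_width: 0.545
grip_force: 25.0
```

```bash
python3 - <<'E'
from h import *
plan((579.7,1.6,15.5,-86))
p,d=grab_frame("top")
for c in seg("top",p,d,32,(240,100,360,240),tol=9): print(*c[:-1])
E
```

```text
at [580.6   1.7  27.7] -85.91 w 47.9 t 9.9 F [ 0.4  1.1 -0.4] j [ 0.34  0.41 -0.43  0.   -0.73 -0.27]
(579.7, 1.6, 15.5, -86) -> [-0.     0.004  0.061  0.001]
[335. 158.] 67 [597.3 -95.4] [34.7 46.1] 150.7 32.0
[323. 187.] 365 [506.5 -40. ] [ 34.8 163.7] 93.2 32.0
```

>>> arm_command([
  [0,0,0.03,0,0,0,-1],
  [0,0,0.061,0,0,0,-1],
  [0,0,0.061,0,0,0,-1],
  [0,0,0.061,0,0,0,-1],
  [0,0,0.061,0,0,0,-1],
])

```text
clock: 10.45
eef_pos: [580.4, 1.4, 14.9]
orientation: [-0.001, 0.732, -0.682, 0.0]
wrist_force: [-0.6, 1.6, 6.1]
grip_width: 0.547
grip_force: 25.0
```

>>> arm_command([
  [0,0,0,0,0,0,0.45],
  [0,0,0,0,0,0,0.45],
  [0,0,0,0,0,0,0.45],
  [0,0,0,0,0,0,0.45],
  [0,0,-0.1,0,0,0,0.45],
  [0,0,-0.3,0,0,0,0.45],
  [0,0,-0.55,0,0,0,0.45],
  [0,0,-0.55,0,0,0,0.45],
])

```text
clock: 11.25
eef_pos: [583.8, 1.6, 131.3]
orientation: [-0.004, 0.732, -0.681, 0.003]
wrist_force: [1.2, 0.3, 0.5]
grip_width: 0.723
grip_force: 0.0
```

```bash
python3 - <<'E'
from h import *
plan((560,170,125,-93),start=(580.4,1.4,125,-86))
plan((539.1,331.4,110,-101),start=(560,170,125,-93))
p,d=grab_frame("top")
print("bottom")
for c in seg("top",p,d,24,ROI['rack']): print(*c[:-1])
E
```

```text
(560, 170, 125, -93) -> [-0.848  0.043 -0.     0.078]
(539.1, 331.4, 110, -101) -> [-0.8    0.147  0.075  0.089]
bottom
[194. 170.] 60 [567.4 340.3] [19.  31.5] 88.3 24.0
[188. 213.] 702 [434.5 359.6] [ 33.9 201.9] 171.8 24.0
```

>>> arm_command([
  [-0.2,0.01,0,0,0,0.02,0.45],
  [-0.4,0.02,0,0,0,0.04,0.45],
  [-0.6,0.03,0,0,0,0.06,0.45],
  [-0.75,0.043,0,0,0,0.078,0.45],
  [-0.848,0.043,0,0,0,0.078,0.45],
])

```text
clock: 11.8
eef_pos: [558.2, 171.3, 123.4]
orientation: [-0.001, -0.689, 0.725, 0.0]
wrist_force: [-0.1, -0.2, -0.1]
grip_width: 0.723
grip_force: 0.0
```

>>> arm_command([
  [-0.2,0.04,0,0,0,0.02,0.45],
  [-0.4,0.08,0,0,0,0.04,0.45],
  [-0.6,0.12,0.03,0,0,0.06,0.45],
  [-0.75,0.147,0.06,0,0,0.089,0.45],
  [-0.8,0.147,0.075,0,0,0.089,0.45],
  [-0.8,0.147,0.075,0,0,0.089,0.45],
  [-0.8,0.147,0.075,0,0,0.089,0.45],
  [-0.8,0.147,0.075,0,0,0.089,0.45],
])

```text
clock: 12.6
eef_pos: [538.3, 329.7, 109.3]
orientation: [-0.0, -0.636, 0.772, -0.0]
wrist_force: [-0.7, -0.1, 0.3]
grip_width: 0.727
grip_force: 0.0
```

```bash
python3 - <<'E'
from h import *
plan((539.1,331.4,39.5,-101))
E
```

```text
at [538.3 329.7 109.3] -101.04 w 64.0 t 12.6 F [-0.7 -0.1  0.3] j [ 0.86  0.38 -0.24 -0.   -0.95 -1.05]
(539.1, 331.4, 39.5, -101) -> [-0.009 -0.002  0.349 -0.   ]
```

>>> arm_command([
  [-0.009,0,0.1,0,0,0,0.45],
  [-0.009,0,0.25,0,0,0,0.45],
  [-0.009,0,0.349,0,0,0,0.45],
  [-0.009,0,0.349,0,0,0,0.45],
  [-0.009,0,0.349,0,0,0,0.45],
])

```text
clock: 13.1
eef_pos: [539.0, 332.0, 40.2]
orientation: [-0.0, -0.636, 0.772, -0.0]
wrist_force: [-0.1, 0.5, 1.6]
grip_width: 0.721
grip_force: 0.0
```

>>> arm_command([
  [0,0,0,0,0,0,-1],
  [0,0,0,0,0,0,-1],
  [0,0,0,0,0,0,-1],
  [0,0,0,0,0,0,-1],
  [0,0,0,0,0,0,-1],
  [0,0,0,0,0,0,-1],
])

```text
clock: 13.7
eef_pos: [538.5, 332.8, 39.7]
orientation: [0.0, -0.636, 0.772, 0.0]
wrist_force: [-0.9, 0.3, 1.2]
grip_width: 0.271
grip_force: 25.0
```

>>> arm_command([
  [0,0,-0.1,0,0,0,-1],
  [0,0,-0.25,0,0,0,-1],
  [0,0,-0.4,0,0,0,-1],
  [0,0,-0.4,0,0,0,-1],
  [0,0,-0.4,0,0,0,-1],
])

```text
clock: 14.2
eef_pos: [538.6, 333.0, 120.2]
orientation: [0.001, -0.636, 0.772, 0.0]
wrist_force: [-0.3, 0.8, -1.2]
grip_width: 0.268
grip_force: 25.0
```

```bash
python3 - <<'E'
from h import *
plan((600,170,115,-93))
plan((659.5,7.3,90,-86),(659.5,7.3,28,-86),start=(600,170,115,-93))
E
```

```text
at [538.6 333.  120.2] -101.0 w 23.6 t 14.2 F [-0.3  0.8 -1.2] j [ 0.86  0.37 -0.22 -0.   -0.97 -1.05]
(600, 170, 115, -93) -> [ 0.741 -0.457  0.026 -0.089]
(659.5, 7.3, 90, -86) -> [ 0.797 -0.34   0.125 -0.078]
(659.5, 7.3, 28, -86) -> [ 0.797 -0.34   0.435 -0.078]
```

Narrow home TCP: (538.6, 332.6, 39.7), yaw -101.

>>> arm_command([
  [0.17,-0.1,0,0,0,-0.02,-1],
  [0.34,-0.2,0,0,0,-0.04,-1],
  [0.5,-0.3,0.02,0,0,-0.06,-1],
  [0.65,-0.39,0.026,0,0,-0.089,-1],
  [0.741,-0.457,0.026,0,0,-0.089,-1],
  [0.741,-0.457,0.026,0,0,-0.089,-1],
])

```text
clock: 14.8
eef_pos: [599.9, 166.8, 112.7]
orientation: [-0.001, -0.687, 0.726, 0.0]
wrist_force: [-0.1, 0.2, -0.4]
grip_width: 0.271
grip_force: 25.0
```

>>> arm_command([
  [0.18,-0.08,0.03,0,0,-0.02,-1],
  [0.36,-0.16,0.06,0,0,-0.04,-1],
  [0.54,-0.23,0.09,0,0,-0.06,-1],
  [0.7,-0.3,0.125,0,0,-0.078,-1],
  [0.797,-0.34,0.125,0,0,-0.078,-1],
  [0.797,-0.34,0.28,0,0,-0.078,-1],
  [0.797,-0.34,0.435,0,0,-0.078,-1],
  [0.797,-0.34,0.435,0,0,-0.078,-1],
])

```text
clock: 15.6
eef_pos: [655.6, 6.6, 22.0]
orientation: [0.004, 0.731, -0.682, -0.003]
wrist_force: [-0.7, -0.5, 0.0]
grip_width: 0.27
grip_force: 25.0
```

>>> arm_command([
  [0,0,0,0,0,0,-1],
  [0,0,0,0,0,0,-1],
  [0,0,0,0,0,0,-1],
])

```text
clock: 15.9
eef_pos: [660.6, 7.7, 29.1]
orientation: [-0.001, 0.732, -0.682, 0.001]
wrist_force: [0.9, -0.8, -0.1]
grip_width: 0.271
grip_force: 25.0
```

```bash
python3 - <<'E'
from h import *
plan((659.5,7.3,15.4,-86))
E
```

```text
at [660.6   7.7  29.1] -85.93 w 23.8 t 15.9 F [ 0.9 -0.8 -0.1] j [ 0.31  0.51 -0.24  0.   -0.81 -0.24]
(659.5, 7.3, 15.4, -86) -> [0.002 0.006 0.068 0.001]
```

>>> arm_command([
  [0,0,0.03,0,0,0,-1],
  [0,0,0.068,0,0,0,-1],
  [0,0,0.068,0,0,0,-1],
  [0,0,0.068,0,0,0,-1],
  [0,0,0.068,0,0,0,-1],
])

```text
clock: 16.4
eef_pos: [660.3, 7.3, 14.3]
orientation: [-0.001, 0.732, -0.682, 0.0]
wrist_force: [0.2, 1.9, 5.6]
grip_width: 0.27
grip_force: 25.0
```

>>> arm_command([
  [0,0,0,0,0,0,0],
  [0,0,0,0,0,0,0],
  [0,0,0,0,0,0,0],
  [0,0,0,0,0,0,0],
  [0,0,-0.1,0,0,0,0],
  [0,0,-0.3,0,0,0,0.45],
  [0,0,-0.6,0,0,0,0.45],
  [0,0,-0.6,0,0,0,0.45],
])

```text
clock: 17.2
eef_pos: [662.8, 7.3, 140.2]
orientation: [-0.003, 0.732, -0.681, 0.003]
wrist_force: [0.6, 1.6, 0.9]
grip_width: 0.697
grip_force: 0.0
```

>>> arm_command([
  [-0.2,0.1,0,0,0,-0.09,0.45],
  [-0.4,0.2,0,0,0,-0.18,0.45],
  [-0.5,0.4,0,0,0,-0.27,0.45],
  [-0.6,0.6,0,0,0,-0.36,0.45],
  [-0.65,0.75,0,0,0,-0.45,0.45],
  [-0.65,0.75,0,0,0,-0.54,0.45],
  [-0.65,0.75,0,0,0,-0.63,0.45],
  [-0.65,0.75,0,0,0,-0.72,0.45],
])

```text
clock: 18.0
eef_pos: [500.6, 126.4, 134.0]
orientation: [-0.0, 0.984, -0.18, 0.0]
wrist_force: [-0.4, 0.4, 0.6]
grip_width: 0.728
grip_force: 0.0
```

```bash
python3 - <<'E'
from h import *
p,d=grab_frame("top");cv2.imwrite("pics/top1.png",p[:,:,::-1])
print("bottom")
for c in seg("top",p,d,24,ROI['rack']): print(*c[:-1])
for c in seg("top",p,d,32,ROI['rest'],tol=9): print(*c[:-1])
plan()
E
```

```text
bottom
[192. 170.] 72 [561.2 342.3] [31.9 35.1] 171.9 24.0
[316. 136.] 273 [663.9 -42.7] [ 22.5 130.7] 94.7 32.0
[316. 161.] 697 [584.3 -35. ] [ 46.5 159.6] 94.2 32.0
[323. 186.] 465 [507.4 -52.7] [ 35.1 138.3] 93.1 32.0
at [500.7 126.4 133.9] -20.31 w 63.9 t 18.05 F [ 0.3 -0.5 -0.5] j [ 0.63  0.18 -0.46 -0.   -0.93  0.59]
```

View pics/top1.png

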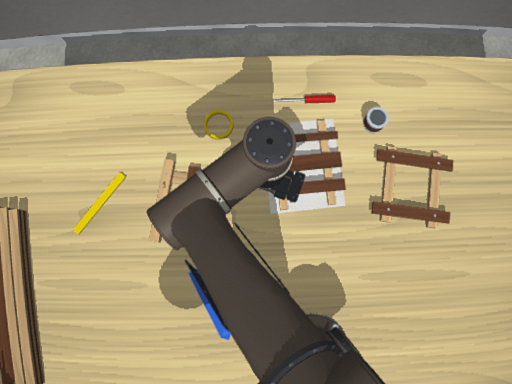

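The top view shows the three slats across the rest's battens at rows 136, 161 and 187. The tape at (219,124), the tin at (376,118) and the screwdriver are where they were. Now the bottom slat.

```bash
python3 - <<'E'
from h import *
plan((470,300,130,-8.2))
plan((457.5,356.5,60,-8.2),start=(470,300,130,-8.2))
E
```

```text
at [500.7 126.4 133.9] -20.31 w 63.9 t 18.05 F [ 0.3 -0.5 -0.5] j [ 0.63  0.18 -0.46 -0.   -0.93  0.59]
(470, 300, 130, -8.2) -> [-0.445 -0.761  0.02  -0.135]
(457.5, 356.5, 60, -8.2) -> [-0.102 -0.271  0.35  -0.   ]
```

>>> arm_command([
  [-0.1,-0.18,0,0,0,-0.05,0.45],
  [-0.2,-0.36,0,0,0,-0.1,0.45],
  [-0.3,-0.54,0,0,0,-0.135,0.45],
  [-0.4,-0.7,0.02,0,0,-0.135,0.45],
  [-0.445,-0.761,0.02,0,0,-0.135,0.45],
])

```text
clock: 18.55
eef_pos: [472.3, 302.9, 129.2]
orientation: [-0.0, 0.997, -0.079, -0.0]
wrist_force: [-0.4, -1.4, 0.7]
grip_width: 0.727
grip_force: 0.0
```

>>> arm_command([
  [-0.05,-0.13,0.0,0,0,0,0.45],
  [-0.102,-0.271,0.05,0,0,0,0.45],
  [-0.102,-0.271,0.2,0,0,0,0.45],
  [-0.102,-0.271,0.2,0,0,0,0.45],
  [-0.102,-0.271,0.2,0,0,0,0.45],
  [-0.102,-0.271,0.2,0,0,0,0.45],
])

```text
clock: 19.15
eef_pos: [461.8, 356.8, 91.0]
orientation: [-0.0, 0.997, -0.079, 0.0]
wrist_force: [-0.3, 0.5, -0.4]
grip_width: 0.724
grip_force: 0.0
```

```bash
python3 - <<'E'
from h import *
plan((457.5,356.5,8,-8.2))
p,d=grab_frame("side");x,y=proj("side",(457.5,356.5,20))[0].astype(int);print(x,y)
c=p[max(0,y-60):y+60,max(0,x-60):x+60][:,:,::-1];cv2.imwrite("pics/g2.png",cv2.resize(c,(540,540),interpolation=cv2.INTER_CUBIC))
P=plane("side",24)
W=world("side",d);q=p.astype(int)
for c in seg("side",p,d,24,(130,110,270,220),tol=6): print(*c[:-1])
E
```

```text
at [461.8 356.8  91. ] -9.09 w 63.7 t 19.15 F [-0.3  0.5 -0.4] j [ 0.99  0.33 -0.37  0.   -0.87  0.42]
(457.5, 356.5, 8, -8.2) -> [-0.021  0.005  0.415 -0.01 ]
212 169
[209. 170.] 421 [449.5 353.6] [ 39.6 243.6] 172.5 24.0
```

View pics/g2.png

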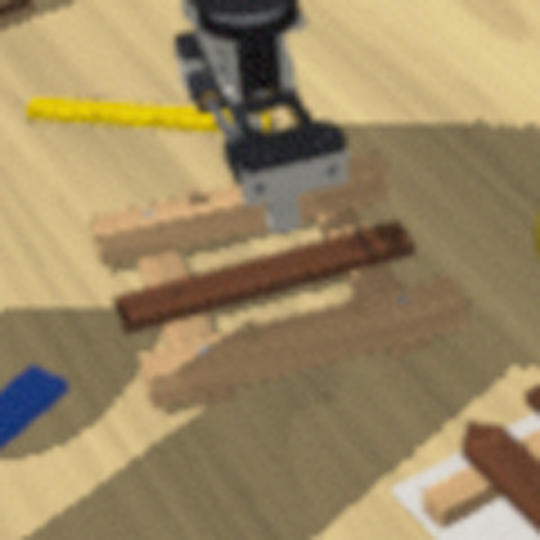

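The side crop shows the bottom slat uncovered on the cross strips, with the open gripper in line above its middle.

>>> arm_command([
  [-0.021,0.005,0.1,0,0,-0.01,0.45],
  [-0.021,0.005,0.25,0,0,-0.01,0.45],
  [-0.021,0.005,0.35,0,0,-0.01,0.45],
  [-0.021,0.005,0.415,0,0,-0.01,0.45],
  [-0.021,0.005,0.415,0,0,-0.01,0.45],
  [-0.021,0.005,0.415,0,0,-0.01,0.45],
  [-0.021,0.005,0.415,0,0,-0.01,0.45],
])

```text
clock: 19.9
eef_pos: [457.5, 357.3, 8.1]
orientation: [-0.001, 0.997, -0.071, 0.001]
wrist_force: [-0.3, 1.3, 0.2]
grip_width: 0.727
grip_force: 0.0
```

>>> arm_command([
  [0,0,0,0,0,0,-1],
  [0,0,0,0,0,0,-1],
  [0,0,0,0,0,0,-1],
  [0,0,0,0,0,0,-1],
  [0,0,0,0,0,0,-1],
])

```text
clock: 20.4
eef_pos: [457.0, 356.9, 7.0]
orientation: [-0.0, 0.997, -0.071, 0.0]
wrist_force: [-0.8, 1.0, 2.6]
grip_width: 0.406
grip_force: 25.0
```

>>> arm_command([
  [0,0,-0.1,0,0,0,-1],
  [0,0,-0.25,0,0,0,-1],
  [0,0,-0.45,0,0,0,-1],
  [0,0,-0.65,0,0,0,-1],
  [0,0,-0.65,0,0,0,-1],
  [0,0,-0.65,0,0,0,-1],
])

```text
clock: 21.0
eef_pos: [456.9, 356.9, 137.7]
orientation: [-0.001, 0.997, -0.071, 0.0]
wrist_force: [-0.2, -0.2, -0.8]
grip_width: 0.414
grip_force: 25.0
```

```bash
python3 - <<'E'
from h import *
plan((480,165,140,-30))
plan((480,-30,140,-75),start=(480,165,140,-30))
plan((498.3,-215,140,-99.3),start=(480,-30,140,-75))
plan((498.3,-340,110,-99.3),start=(498.3,-215,140,-99.3))
E
```

```text
at [456.9 356.9 137.7] -8.13 w 36.4 t 21.0 F [-0.2 -0.2 -0.8] j [ 1.    0.28 -0.32 -0.   -0.97  0.43]
(480, 165, 140, -30) -> [ 0.25   0.934 -0.012  0.243]
(480, -30, 140, -75) -> [0.487 0.844 0.    0.5  ]
(498.3, -215, 140, -99.3) -> [ 0.917  0.151 -0.     0.27 ]
(498.3, -340, 110, -99.3) -> [ 0.617 -0.101  0.15  -0.   ]
```

>>> arm_command([
  [0.05,0.19,0,0,0,0.05,-1],
  [0.1,0.38,0,0,0,0.1,-1],
  [0.15,0.57,0,0,0,0.15,-1],
  [0.2,0.75,0,0,0,0.2,-1],
  [0.25,0.934,0,0,0,0.243,-1],
  [0.25,0.934,0,0,0,0.243,-1],
])

```text
clock: 21.6
eef_pos: [478.4, 160.4, 135.0]
orientation: [0.002, 0.965, -0.261, -0.001]
wrist_force: [0.4, -0.0, -1.6]
grip_width: 0.413
grip_force: 25.0
```

>>> arm_command([
  [0.08,0.14,0,0,0,0.08,-1],
  [0.16,0.28,0,0,0,0.16,-1],
  [0.25,0.43,0,0,0,0.25,-1],
  [0.33,0.57,0,0,0,0.33,-1],
  [0.41,0.71,0,0,0,0.41,-1],
  [0.487,0.844,0,0,0,0.5,-1],
  [0.487,0.844,0,0,0,0.5,-1],
])

```text
clock: 22.3
eef_pos: [478.6, -32.7, 135.2]
orientation: [0.001, 0.791, -0.611, -0.001]
wrist_force: [-1.1, 1.1, -1.4]
grip_width: 0.409
grip_force: 25.0
```

>>> arm_command([
  [0.18,0.03,0,0,0,0.06,-1],
  [0.36,0.06,0,0,0,0.12,-1],
  [0.54,0.09,0,0,0,0.18,-1],
  [0.72,0.12,0,0,0,0.24,-1],
  [0.917,0.151,0,0,0,0.27,-1],
  [0.917,0.151,0,0,0,0.27,-1],
])

```text
clock: 22.9
eef_pos: [498.1, -218.0, 135.2]
orientation: [-0.001, -0.646, 0.763, 0.001]
wrist_force: [-0.7, 0.2, -0.4]
grip_width: 0.408
grip_force: 25.0
```

>>> arm_command([
  [0.15,-0.02,0.05,0,0,0,-1],
  [0.3,-0.05,0.1,0,0,0,-1],
  [0.45,-0.08,0.15,0,0,0,-1],
  [0.617,-0.101,0.2,0,0,0,-1],
  [0.617,-0.101,0.25,0,0,0,-1],
  [0.617,-0.101,0.25,0,0,0,-1],
  [0.617,-0.101,0.25,0,0,0,-1],
  [0.617,-0.101,0.25,0,0,0,-1],
])

```text
clock: 23.7
eef_pos: [498.8, -339.3, 87.1]
orientation: [0.0, -0.648, 0.761, -0.0]
wrist_force: [0.1, -0.4, -0.4]
grip_width: 0.409
grip_force: 25.0
```

```bash
python3 - <<'E'
from h import *
plan((498.3,-340,60,-99.35),(498.3,-340,17.5,-99.35))
e,yaw,o=pose()
p,d=grab_frame("top");cv2.imwrite("pics/top2.png",p[100:260,330:490][:,:,::-1].repeat(3,0).repeat(3,1))
z=e[2]+2.5+14
for c in seg("top",p,d,z,(340,100,490,260),tol=10): print(*c[:-1],z)
E
```

```text
at [ 498.8 -339.3   87.1] -99.19 w 36.0 t 23.7 F [ 0.1 -0.4 -0.4] j [-0.27  0.36 -0.33  0.   -0.88  0.11]
(498.3, -340, 60, -99.35) -> [0.004 0.002 0.136 0.002]
(498.3, -340, 17.5, -99.35) -> [0.004 0.002 0.348 0.002]
[453. 188.] 87 [ 478.9 -433.4] [21.2 49.3] 88.5 103.6 103.62889510070174
```

View pics/top2.png

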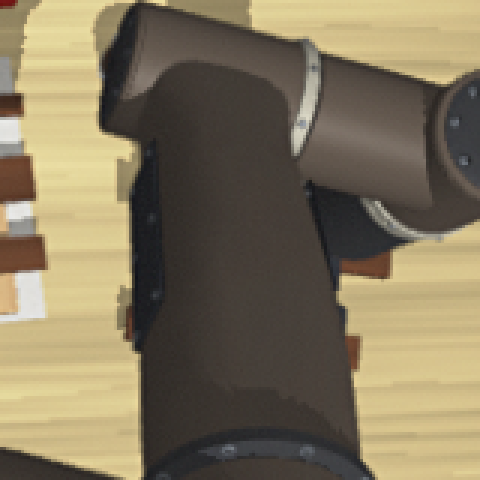

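The top view is blocked by the arm over the panel, so I lower the slat by numbers and check once the arm is clear.

>>> arm_command([
  [0.004,0.002,0.12,0,0,0.002,-1],
  [0.004,0.002,0.24,0,0,0.002,-1],
  [0.004,0.002,0.31,0,0,0.002,-1],
  [0.004,0.002,0.34,0,0,0.002,-1],
  [0.004,0.002,0.346,0,0,0.002,-1],
  [0.004,0.002,0.346,0,0,0.002,-1],
  [0.004,0.002,0.346,0,0,0.002,-1],
])

```text
clock: 24.45
eef_pos: [498.5, -341.2, 18.6]
orientation: [0.0, -0.646, 0.763, -0.001]
wrist_force: [0.0, 0.5, -0.9]
grip_width: 0.411
grip_force: 25.0
```

```bash
python3 - <<'E'
from h import *
plan((498.3,-340,17.5,-99.35))
E
```

```text
at [ 498.5 -341.2   18.6] -99.45 w 36.2 t 24.45 F [ 0.   0.5 -0.9] j [-0.28  0.45 -0.39  0.   -0.73  0.11]
(498.3, -340, 17.5, -99.35) -> [-0.006  0.002  0.005 -0.001]
```

>>> arm_command([
  [-0.004,0,0.006,0,0,0,-1],
  [-0.004,0,0.006,0,0,0,-1],
  [-0.004,0,0.006,0,0,0,-1],
])

```text
clock: 24.75
eef_pos: [498.4, -340.3, 17.0]
orientation: [0.0, -0.646, 0.763, -0.001]
wrist_force: [0.7, 1.1, 3.2]
grip_width: 0.409
grip_force: 25.0
```

>>> arm_command([
  [0,0,0,0,0,0,0.35],
  [0,0,0,0,0,0,0.35],
  [0,0,0,0,0,0,0.35],
  [0,0,0,0,0,0,0.35],
  [0,0,-0.1,0,0,0,0.35],
  [0,0,-0.3,0,0,0,0.35],
  [0,0,-0.55,0,0,0,0.45],
  [0,0,-0.55,0,0,0,0.45],
])

```text
clock: 25.55
eef_pos: [501.7, -342.1, 133.6]
orientation: [0.002, -0.647, 0.763, -0.005]
wrist_force: [0.3, -1.0, 0.6]
grip_width: 0.724
grip_force: 0.0
```

>>> arm_command([
  [-0.2,0.0,0,0,0,-0.03,0.45],
  [-0.4,0.0,0,0,0,-0.06,0.45],
  [-0.6,0.0,0,0,0,-0.09,0.45],
  [-0.8,0.0,0,0,0,-0.12,0.45],
  [-0.98,0.0,0,0,0,-0.148,0.45],
  [-0.98,0.0,0,0,0,-0.148,0.45],
  [-0.98,0.0,0,0,0,-0.148,0.45],
])

```text
clock: 26.25
eef_pos: [530.3, -146.0, 126.3]
orientation: [-0.0, 0.731, -0.682, 0.0]
wrist_force: [-0.5, -0.6, 0.4]
grip_width: 0.726
grip_force: 0.0
```

```bash
python3 - <<'E'
from h import *
plan((510,10,130,-86),(659.5,7.3,80,-86))
p,d=grab_frame("top");cv2.imwrite("pics/top3.png",p[:,:,::-1])
for c in seg("top",p,d,34,ROI['panel']): print(*c[:-1])
print('rest')
for c in seg("top",p,d,32,ROI['rest']): print(*c[:-1])
E
```

```text
at [ 530.3 -146.   126.3] -86.05 w 63.9 t 26.25 F [-0.5 -0.6  0.4] j [ 0.09  0.24 -0.4   0.   -0.93 -0.02]
(510, 10, 130, -86) -> [-0.785  0.048 -0.018 -0.001]
(659.5, 7.3, 80, -86) -> [-0.72  -0.697  0.232 -0.001]
[431. 162.] 460 [ 573.8 -397.3] [ 35.3 158.7] 81.0 34.0
[416. 186.] 727 [ 498.6 -350.6] [ 35.8 218.1] 80.7 34.0
[410. 212.] 846 [ 416.  -326.1] [ 36.  247.6] 80.7 34.0
rest
[272. 166.] 147 [573.9  89.9] [45.8 50.8] 96.8 32.0
[281. 189.] 199 [498.6  74.2] [34.4 60.1] 94.0 32.0
```

View pics/top3.png

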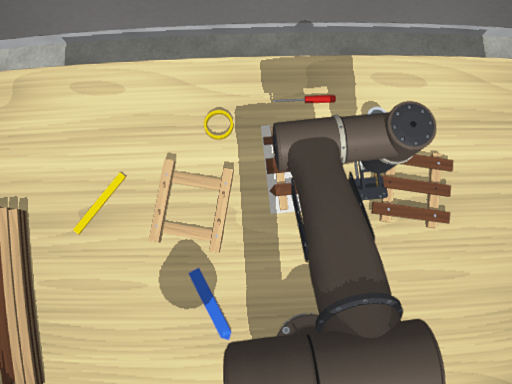

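The top view shows the bottom slat in the panel gap at (416,186), level with its neighbours within about 4 mm. The rack is empty, and the pointed end on the rest is visible at (272,190). Now the narrow slat goes back.

>>> arm_command([
  [-0.15,-0.14,0,0,0,0,0.2],
  [-0.3,-0.28,0,0,0,0,0.2],
  [-0.45,-0.42,0,0,0,0,0.2],
  [-0.6,-0.58,0.05,0,0,0,0.2],
  [-0.72,-0.701,0.1,0,0,0,0.2],
  [-0.72,-0.701,0.2,0,0,0,0.2],
  [-0.72,-0.701,0.2,0,0,0,0.2],
  [-0.72,-0.701,0.2,0,0,0,0.2],
])

```text
clock: 27.1
eef_pos: [659.8, 4.8, 85.9]
orientation: [0.001, 0.73, -0.683, -0.0]
wrist_force: [-0.1, -0.8, -0.3]
grip_width: 0.599
grip_force: 0.0
```

```bash
python3 - <<'E'
from h import *
plan((660.3,7.3,14.8,-85.95))
E
```

```text
at [659.8   4.8  85.9] -86.23 w 52.7 t 27.1 F [-0.1 -0.8 -0.3] j [ 0.3   0.45 -0.19  0.   -0.93 -0.24]
(660.3, 7.3, 14.8, -85.95) -> [-0.012 -0.003  0.356 -0.003]
```

>>> arm_command([
  [-0.006,-0.003,0.1,0,0,0,0.2],
  [-0.006,-0.003,0.22,0,0,0,0.2],
  [-0.006,-0.003,0.32,0,0,0,0.2],
  [-0.006,-0.003,0.35,0,0,0,0.2],
  [-0.006,-0.003,0.35,0,0,0,0.2],
  [-0.006,-0.003,0.35,0,0,0,0.2],
])

```text
clock: 27.7
eef_pos: [661.7, 7.1, 18.0]
orientation: [-0.001, 0.73, -0.683, 0.001]
wrist_force: [0.4, 0.2, -0.2]
grip_width: 0.6
grip_force: 0.0
```

```bash
python3 - <<'E'
from h import *
plan((660.3,7.3,14.8,-85.95))
E
```

```text
at [661.7   7.1  18. ] -86.17 w 52.8 t 27.7 F [ 0.4  0.2 -0.2] j [ 0.3   0.52 -0.25  0.   -0.8  -0.24]
(660.3, 7.3, 14.8, -85.95) -> [-0.002  0.007  0.016 -0.002]
```

>>> arm_command([
  [0,0.006,0.014,0,0,-0.002,0.2],
  [0,0.006,0.014,0,0,-0.002,0.2],
  [0,0.006,0.014,0,0,-0.002,-1],
  [0,0.006,0.014,0,0,-0.002,-1],
  [0,0.006,0.014,0,0,-0.002,-1],
  [0,0.006,0.014,0,0,-0.002,-1],
  [0,0.006,0.014,0,0,-0.002,-1],
])

```text
clock: 28.4
eef_pos: [659.7, 7.4, 13.6]
orientation: [-0.0, 0.732, -0.682, 0.0]
wrist_force: [-0.8, 0.1, -0.0]
grip_width: 0.27
grip_force: 25.0
```

>>> arm_command([
  [0,0,-0.1,0,0,0,-1],
  [0,0,-0.25,0,0,0,-1],
  [0,0,-0.4,0,0,0,-1],
  [0,0,-0.53,0,0,0,-1],
  [0,0,-0.53,0,0,0,-1],
  [0,0,-0.53,0,0,0,-1],
])

```text
clock: 29.0
eef_pos: [659.8, 7.5, 120.1]
orientation: [-0.001, 0.731, -0.682, 0.0]
wrist_force: [0.6, -0.6, -0.7]
grip_width: 0.269
grip_force: 25.0
```

```bash
python3 - <<'E'
from h import *
plan((600,170,120,-93))
plan((538.6,332.6,100,-101),(538.6,332.6,39.7,-101),start=(600,170,120,-93))
E
```

```text
at [659.8   7.5 120.1] -85.98 w 23.7 t 29.0 F [ 0.6 -0.6 -0.7] j [ 0.31  0.41 -0.16 -0.   -1.   -0.24]
(600, 170, 120, -93) -> [-0.831  0.241  0.     0.078]
(538.6, 332.6, 100, -101) -> [-0.796  0.349  0.1    0.089]
(538.6, 332.6, 39.7, -101) -> [-0.796  0.349  0.401  0.089]
```

>>> arm_command([
  [-0.18,0.05,0,0,0,0.02,-1],
  [-0.36,0.1,0,0,0,0.04,-1],
  [-0.54,0.16,0,0,0,0.06,-1],
  [-0.7,0.2,0,0,0,0.078,-1],
  [-0.831,0.241,0,0,0,0.078,-1],
  [-0.831,0.241,0,0,0,0.078,-1],
])

```text
clock: 29.6
eef_pos: [598.2, 172.2, 118.2]
orientation: [-0.001, -0.69, 0.724, 0.0]
wrist_force: [0.6, -0.7, -1.3]
grip_width: 0.27
grip_force: 25.0
```

>>> arm_command([
  [-0.18,0.08,0,0,0,0.02,-1],
  [-0.36,0.16,0,0,0,0.04,-1],
  [-0.54,0.24,0,0,0,0.06,-1],
  [-0.7,0.31,0.05,0,0,0.089,-1],
  [-0.796,0.349,0.1,0,0,0.089,-1],
  [-0.796,0.349,0.2,0,0,0.089,-1],
  [-0.796,0.349,0.2,0,0,0.089,-1],
  [-0.796,0.349,0.2,0,0,0.089,-1],
])

```text
clock: 30.4
eef_pos: [538.3, 331.3, 78.7]
orientation: [-0.001, -0.636, 0.772, -0.0]
wrist_force: [-0.5, 0.9, -0.3]
grip_width: 0.27
grip_force: 25.0
```

>>> arm_command([
  [0,0,0,0,0,0,-1],
  [0,0,0,0,0,0,-1],
])

```text
clock: 30.6
eef_pos: [539.2, 332.1, 80.4]
orientation: [0.001, -0.636, 0.772, 0.0]
wrist_force: [-0.5, 0.7, -0.2]
grip_width: 0.272
grip_force: 25.0
```

```bash
python3 - <<'E'
from h import *
plan((538.6,332.6,38.5,-101))
E
```

```text
at [539.2 332.1  80.4] -101.04 w 23.9 t 30.6 F [-0.5  0.7 -0.2] j [ 0.86  0.41 -0.26  0.   -0.89 -1.05]
(538.6, 332.6, 38.5, -101) -> [-0.002  0.003  0.21  -0.   ]
```

>>> arm_command([
  [-0.002,0.003,0.1,0,0,0,-1],
  [-0.002,0.003,0.17,0,0,0,-1],
  [-0.002,0.003,0.2,0,0,0,-1],
  [-0.002,0.003,0.208,0,0,0,-1],
  [-0.002,0.003,0.208,0,0,0,-1],
  [-0.002,0.003,0.208,0,0,0,-1],
])

```text
clock: 31.2
eef_pos: [538.4, 333.3, 38.5]
orientation: [0.0, -0.636, 0.772, 0.0]
wrist_force: [0.4, -0.4, 0.5]
grip_width: 0.274
grip_force: 25.0
```

>>> arm_command([
  [0,0,0.003,0,0,0,-1],
  [0,0,0.003,0,0,0,0],
  [0,0,0.003,0,0,0,0],
  [0,0,0.003,0,0,0,0],
  [0,0,0.003,0,0,0,0],
  [0,0,-0.1,0,0,0,0],
  [0,0,-0.3,0,0,0,0.45],
  [0,0,-0.45,0,0,0,0.45],
])

```text
clock: 32.0
eef_pos: [538.3, 333.0, 129.7]
orientation: [0.0, -0.636, 0.772, -0.0]
wrist_force: [1.4, 0.2, 0.1]
grip_width: 0.623
grip_force: 0.0
```

```bash
python3 - <<'E'
from h import *
plan((560,170,125,-93),start=(538.5,332.8,128,-101))
plan((580.4,1.5,100,-86),start=(560,170,125,-93))
E
```

```text
(560, 170, 125, -93) -> [ 0.779 -0.261  0.015 -0.089]
(580.4, 1.5, 100, -86) -> [ 0.836 -0.146  0.125 -0.078]
```

>>> arm_command([
  [0.18,-0.06,0,0,0,-0.02,0.45],
  [0.36,-0.12,0,0,0,-0.04,0.45],
  [0.54,-0.18,0,0,0,-0.06,0.45],
  [0.7,-0.23,0,0,0,-0.089,0.45],
  [0.779,-0.261,0,0,0,-0.089,0.45],
  [0.779,-0.261,0,0,0,-0.089,0.45],
])

```text
clock: 32.6
eef_pos: [559.7, 168.2, 128.2]
orientation: [0.0, -0.687, 0.726, -0.0]
wrist_force: [0.7, 0.7, -0.1]
grip_width: 0.725
grip_force: 0.0
```

>>> arm_command([
  [0.18,-0.03,0,0,0,-0.02,0.45],
  [0.36,-0.06,0,0,0,-0.04,0.45],
  [0.54,-0.09,0.05,0,0,-0.06,0.45],
  [0.7,-0.12,0.1,0,0,-0.078,0.45],
  [0.836,-0.146,0.15,0,0,-0.078,0.45],
  [0.836,-0.146,0.3,0,0,-0.078,0.45],
  [0.836,-0.146,0.3,0,0,-0.078,0.45],
  [0.836,-0.146,0.3,0,0,-0.078,0.45],
])

```text
clock: 33.4
eef_pos: [580.0, 2.2, 67.9]
orientation: [0.001, 0.732, -0.682, -0.0]
wrist_force: [0.6, 0.2, 0.5]
grip_width: 0.726
grip_force: 0.0
```

>>> arm_command([
  [0,0,0,0,0,0,0.45],
  [0,0,0,0,0,0,0.45],
])

```text
clock: 33.6
eef_pos: [580.8, 2.6, 69.3]
orientation: [-0.001, 0.732, -0.681, 0.001]
wrist_force: [0.9, 0.5, 0.4]
grip_width: 0.726
grip_force: 0.0
```

```bash
python3 - <<'E'
from h import *
plan((580.4,1.5,15,-85.95))
E
```

```text
at [580.8   2.6  69.3] -85.9 w 63.9 t 33.6 F [0.9 0.5 0.4] j [ 0.34  0.35 -0.4   0.   -0.82 -0.27]
(580.4, 1.5, 15, -85.95) -> [0.005 0.003 0.271 0.001]
```

>>> arm_command([
  [0.004,0.002,0.1,0,0,0,0.45],
  [0.004,0.002,0.2,0,0,0,0.45],
  [0.004,0.002,0.26,0,0,0,0.45],
  [0.004,0.002,0.271,0,0,0,0.45],
  [0.004,0.002,0.271,0,0,0,0.45],
  [0.004,0.002,0.271,0,0,0,0.45],
])

```text
clock: 34.2
eef_pos: [580.3, 1.0, 14.7]
orientation: [-0.001, 0.732, -0.682, 0.0]
wrist_force: [0.1, -0.6, -0.7]
grip_width: 0.724
grip_force: 0.0
```

>>> arm_command([
  [0,0,0,0,0,0,-1],
  [0,0,0,0,0,0,-1],
  [0,0,0,0,0,0,-1],
  [0,0,0,0,0,0,-1],
  [0,0,0,0,0,0,-1],
])

```text
clock: 34.7
eef_pos: [579.9, 0.8, 14.3]
orientation: [-0.0, 0.732, -0.682, 0.0]
wrist_force: [-1.4, 0.6, 5.8]
grip_width: 0.543
grip_force: 25.0
```

>>> arm_command([
  [0,0,-0.1,0,0,0,-1],
  [0,0,-0.25,0,0,0,-1],
  [0,0,-0.4,0,0,0,-1],
  [0,0,-0.53,0,0,0,-1],
  [0,0,-0.53,0,0,0,-1],
  [0,0,-0.53,0,0,0,-1],
])

```text
clock: 35.3
eef_pos: [579.6, 0.8, 120.0]
orientation: [-0.001, 0.731, -0.682, 0.0]
wrist_force: [-0.5, -0.4, -0.5]
grip_width: 0.547
grip_force: 25.0
```

```bash
python3 - <<'E'
from h import *
plan((520,175,120,-93))
plan((460.2,353.4,100,-100.55),(460.2,353.4,80,-100.55),start=(520,175,120,-93))
E
```

```text
at [579.6   0.8 120. ] -85.99 w 48.2 t 35.3 F [-0.5 -0.4 -0.5] j [ 0.34  0.29 -0.34 -0.   -0.93 -0.27]
(520, 175, 120, -93) -> [-0.89   0.236 -0.     0.078]
(460.2, 353.4, 100, -100.55) -> [-0.875  0.345  0.1    0.084]
(460.2, 353.4, 80, -100.55) -> [-0.875  0.345  0.2    0.084]
```

>>> arm_command([
  [-0.19,0.05,0,0,0,0.02,-1],
  [-0.38,0.1,0,0,0,0.04,-1],
  [-0.57,0.15,0,0,0,0.06,-1],
  [-0.75,0.2,0,0,0,0.078,-1],
  [-0.89,0.236,0,0,0,0.078,-1],
  [-0.89,0.236,0,0,0,0.078,-1],
])

```text
clock: 35.9
eef_pos: [518.5, 177.3, 118.4]
orientation: [-0.001, -0.689, 0.724, 0.0]
wrist_force: [0.7, -0.6, -1.7]
grip_width: 0.544
grip_force: 25.0
```

>>> arm_command([
  [-0.18,0.07,0,0,0,0.02,-1],
  [-0.36,0.14,0,0,0,0.04,-1],
  [-0.54,0.21,0,0,0,0.06,-1],
  [-0.72,0.28,0.05,0,0,0.084,-1],
  [-0.875,0.345,0.1,0,0,0.084,-1],
  [-0.875,0.345,0.2,0,0,0.084,-1],
  [-0.875,0.345,0.2,0,0,0.084,-1],
  [-0.875,0.345,0.2,0,0,0.084,-1],
])

```text
clock: 36.7
eef_pos: [459.9, 352.0, 78.8]
orientation: [-0.001, -0.639, 0.769, -0.0]
wrist_force: [0.2, -0.2, -0.4]
grip_width: 0.546
grip_force: 25.0
```

>>> arm_command([
  [0,0,0,0,0,0,-1],
  [0,0,0,0,0,0,-1],
])

```text
clock: 36.9
eef_pos: [460.9, 353.0, 80.6]
orientation: [0.001, -0.639, 0.769, 0.0]
wrist_force: [0.1, 0.6, -0.9]
grip_width: 0.545
grip_force: 25.0
```

```bash
python3 - <<'E'
from h import *
plan((460.2,353.4,38.7,-100.55))
E
```

```text
at [460.9 353.   80.6] -100.6 w 48.0 t 36.9 F [ 0.1  0.6 -0.9] j [ 0.99  0.34 -0.39  0.   -0.84 -1.18]
(460.2, 353.4, 38.7, -100.55) -> [-0.002  0.004  0.209 -0.001]
```

>>> arm_command([
  [-0.002,0.003,0.1,0,0,0,-1],
  [-0.002,0.003,0.17,0,0,0,-1],
  [-0.002,0.003,0.2,0,0,0,-1],
  [-0.002,0.003,0.208,0,0,0,-1],
  [-0.002,0.003,0.208,0,0,0,-1],
  [-0.002,0.003,0.208,0,0,0,-1],
])

```text
clock: 37.5
eef_pos: [460.2, 354.2, 39.0]
orientation: [0.001, -0.639, 0.769, 0.0]
wrist_force: [-0.7, -0.2, -1.0]
grip_width: 0.543
grip_force: 25.0
```

>>> arm_command([
  [0,0,0.003,0,0,0,-1],
  [0,0,0.003,0,0,0,0.4],
  [0,0,0.003,0,0,0,0.4],
  [0,0,0.003,0,0,0,0.4],
  [0,0,0.003,0,0,0,0.4],
  [0,0,-0.1,0,0,0,0.4],
  [0,0,-0.3,0,0,0,0.45],
  [0,0,-0.45,0,0,0,0.45],
])

```text
clock: 38.3
eef_pos: [459.9, 353.9, 129.8]
orientation: [0.0, -0.639, 0.769, -0.0]
wrist_force: [0.2, 0.5, 0.4]
grip_width: 0.725
grip_force: 0.0
```

```bash
python3 - <<'E'
from h import *
plan((470,175,125,-93),start=(460.3,353.4,128.5,-100.6))
plan((502.2,-3.4,70,-86),start=(470,175,125,-93))
E
```

```text
(470, 175, 125, -93) -> [ 0.868 -0.212  0.018 -0.084]
(502.2, -3.4, 70, -86) -> [ 0.882 -0.207  0.275 -0.078]
```

>>> arm_command([
  [0.19,-0.05,0,0,0,-0.02,0.45],
  [0.38,-0.1,0,0,0,-0.04,0.45],
  [0.57,-0.15,0,0,0,-0.06,0.45],
  [0.75,-0.19,0,0,0,-0.084,0.45],
  [0.868,-0.212,0,0,0,-0.084,0.45],
  [0.868,-0.212,0,0,0,-0.084,0.45],
])

```text
clock: 38.9
eef_pos: [469.0, 172.7, 128.2]
orientation: [-0.0, -0.688, 0.726, 0.0]
wrist_force: [-0.4, 0.5, -1.0]
grip_width: 0.727
grip_force: 0.0
```

>>> arm_command([
  [0.19,-0.04,0,0,0,-0.02,0.45],
  [0.38,-0.08,0,0,0,-0.04,0.45],
  [0.57,-0.12,0.05,0,0,-0.06,0.45],
  [0.74,-0.16,0.1,0,0,-0.078,0.45],
  [0.882,-0.207,0.15,0,0,-0.078,0.45],
  [0.882,-0.207,0.28,0,0,-0.078,0.45],
  [0.882,-0.207,0.28,0,0,-0.078,0.45],
  [0.882,-0.207,0.28,0,0,-0.078,0.45],
])

```text
clock: 39.7
eef_pos: [501.7, -2.8, 72.2]
orientation: [0.001, 0.732, -0.682, -0.0]
wrist_force: [-0.8, 0.9, 0.2]
grip_width: 0.724
grip_force: 0.0
```

>>> arm_command([
  [0,0,0,0,0,0,0.45],
  [0,0,0,0,0,0,0.45],
])

```text
clock: 39.9
eef_pos: [502.4, -2.1, 73.3]
orientation: [-0.001, 0.732, -0.681, 0.0]
wrist_force: [0.7, 0.5, 0.9]
grip_width: 0.73
grip_force: 0.0
```

```bash
python3 - <<'E'
from h import *
plan((502.2,-3.4,15,-85.95))
E
```

```text
at [502.4  -2.1  73.3] -85.89 w 64.2 t 39.9 F [0.7 0.5 0.9] j [ 0.39  0.24 -0.56  0.   -0.77 -0.32]
(502.2, -3.4, 15, -85.95) -> [0.007 0.002 0.291 0.001]
```

>>> arm_command([
  [0.006,0.001,0.1,0,0,0,0.45],
  [0.006,0.001,0.2,0,0,0,0.45],
  [0.006,0.001,0.27,0,0,0,0.45],
  [0.006,0.001,0.291,0,0,0,0.45],
  [0.006,0.001,0.291,0,0,0,0.45],
  [0.006,0.001,0.291,0,0,0,0.45],
])

```text
clock: 40.5
eef_pos: [502.3, -3.8, 14.9]
orientation: [-0.001, 0.732, -0.682, 0.0]
wrist_force: [-1.1, -0.1, 0.8]
grip_width: 0.722
grip_force: 0.0
```

>>> arm_command([
  [0,0,0,0,0,0,-1],
  [0,0,0,0,0,0,-1],
  [0,0,0,0,0,0,-1],
  [0,0,0,0,0,0,-1],
  [0,0,0,0,0,0,-1],
])

```text
clock: 41.0
eef_pos: [501.7, -4.2, 14.2]
orientation: [-0.0, 0.732, -0.682, 0.0]
wrist_force: [-1.3, 0.2, 3.1]
grip_width: 0.408
grip_force: 25.0
```

>>> arm_command([
  [0,0,-0.1,0,0,0,-1],
  [0,0,-0.25,0,0,0,-1],
  [0,0,-0.4,0,0,0,-1],
  [0,0,-0.53,0,0,0,-1],
  [0,0,-0.53,0,0,0,-1],
  [0,0,-0.53,0,0,0,-1],
])

```text
clock: 41.6
eef_pos: [501.7, -4.0, 120.3]
orientation: [-0.001, 0.731, -0.682, 0.0]
wrist_force: [0.5, 0.2, -1.2]
grip_width: 0.411
grip_force: 25.0
```

```bash
python3 - <<'E'
from h import *
plan((440,180,120,-93))
plan((378.8,366.2,80,-100.4),start=(440,180,120,-93))
E
```

```text
at [501.7  -4.  120.3] -85.98 w 36.2 t 41.6 F [ 0.5  0.2 -1.2] j [ 0.38  0.17 -0.51 -0.   -0.89 -0.31]
(440, 180, 120, -93) -> [-0.94   0.243  0.002  0.078]
(378.8, 366.2, 80, -100.4) -> [-0.914  0.354  0.2    0.082]
```

>>> arm_command([
  [-0.2,0.05,0,0,0,0.02,-1],
  [-0.4,0.1,0,0,0,0.04,-1],
  [-0.6,0.15,0,0,0,0.06,-1],
  [-0.8,0.2,0,0,0,0.078,-1],
  [-0.94,0.243,0,0,0,0.078,-1],
  [-0.94,0.243,0,0,0,0.078,-1],
])

```text
clock: 42.2
eef_pos: [438.6, 182.2, 118.9]
orientation: [-0.001, -0.69, 0.724, 0.0]
wrist_force: [0.3, -0.7, -0.3]
grip_width: 0.409
grip_force: 25.0
```

>>> arm_command([
  [-0.18,0.07,0,0,0,0.02,-1],
  [-0.36,0.14,0,0,0,0.04,-1],
  [-0.54,0.21,0,0,0,0.06,-1],
  [-0.72,0.28,0.05,0,0,0.082,-1],
  [-0.914,0.354,0.1,0,0,0.082,-1],
  [-0.914,0.354,0.2,0,0,0.082,-1],
  [-0.914,0.354,0.2,0,0,0.082,-1],
  [-0.914,0.354,0.2,0,0,0.082,-1],
])

```text
clock: 43.0
eef_pos: [378.6, 364.7, 79.0]
orientation: [-0.001, -0.64, 0.768, -0.001]
wrist_force: [0.8, -0.0, -0.2]
grip_width: 0.409
grip_force: 25.0
```

>>> arm_command([
  [0,0,0,0,0,0,-1],
  [0,0,0,0,0,0,-1],
])

```text
clock: 43.2
eef_pos: [379.4, 365.8, 80.7]
orientation: [0.001, -0.64, 0.768, 0.0]
wrist_force: [0.5, 0.0, 0.0]
grip_width: 0.404
grip_force: 25.0
```

```bash
python3 - <<'E'
from h import *
plan((378.8,366.2,38.6,-100.4))
E
```

```text
at [379.4 365.8  80.7] -100.43 w 35.6 t 43.2 F [0.5 0.  0. ] j [ 1.14  0.26 -0.5   0.   -0.8  -1.32]
(378.8, 366.2, 38.6, -100.4) -> [-0.001  0.003  0.211 -0.   ]
```

>>> arm_command([
  [-0.001,0.003,0.1,0,0,0,-1],
  [-0.001,0.003,0.17,0,0,0,-1],
  [-0.001,0.003,0.2,0,0,0,-1],
  [-0.001,0.003,0.21,0,0,0,-1],
  [-0.001,0.003,0.21,0,0,0,-1],
  [-0.001,0.003,0.21,0,0,0,-1],
])

```text
clock: 43.8
eef_pos: [378.6, 366.9, 38.7]
orientation: [0.001, -0.64, 0.768, 0.0]
wrist_force: [-0.4, 0.3, 0.6]
grip_width: 0.406
grip_force: 25.0
```

>>> arm_command([
  [0,0,0.003,0,0,0,-1],
  [0,0,0.003,0,0,0,0.4],
  [0,0,0.003,0,0,0,0.4],
  [0,0,0.003,0,0,0,0.4],
  [0,0,0.003,0,0,0,0.4],
  [0,0,-0.1,0,0,0,0.4],
  [0,0,-0.3,0,0,0,0.45],
  [0,0,-0.6,0,0,0,0.45],
])

```text
clock: 44.6
eef_pos: [377.4, 365.2, 147.5]
orientation: [-0.002, -0.64, 0.768, -0.001]
wrist_force: [1.0, 2.3, -0.9]
grip_width: 0.722
grip_force: 0.0
```

>>> arm_command([
  [-0.1,0.15,-0.05,0,0,0,0.45],
  [-0.25,0.3,-0.1,0,0,0,0.45],
  [-0.4,0.45,-0.1,0,0,0,0.45],
  [-0.5,0.6,-0.1,0,0,0,0.45],
  [-0.6,0.7,-0.1,0,0,0,0.45],
  [-0.6,0.7,-0.1,0,0,0,0.45],
])

```text
clock: 45.2
eef_pos: [260.2, 512.3, 167.7]
orientation: [0.0, -0.641, 0.767, 0.0]
wrist_force: [0.8, 0.2, 0.3]
grip_width: 0.727
grip_force: 0.0
```

>>> arm_command([
  [-0.1,0.15,0,0,0,0,0.45],
  [-0.25,0.3,0,0,0,0,0.45],
  [-0.4,0.45,0,0,0,0,0.45],
  [-0.5,0.6,0,0,0,0,0.45],
  [-0.6,0.7,0,0,0,0,0.45],
  [-0.6,0.7,0,0,0,0,0.45],
  [-0.6,0.7,0,0,0,0,0.45],
  [-0.6,0.7,0,0,0,0,0.45],
])

```text
clock: 46.0
eef_pos: [146.6, 652.1, 167.8]
orientation: [-0.0, -0.64, 0.768, -0.0]
wrist_force: [0.5, 0.8, -0.0]
grip_width: 0.726
grip_force: 0.0
```

```bash
python3 - <<'E'
from h import *
plan()
p,d=grab_frame("top");cv2.imwrite("pics/top4.png",p[:,:,::-1])
d0=np.load("top0.npy");p0=np.load("top0rgb.npy")
for n,z in(('rack',56),('panel',34)):
  for q,e in((p0,d0),(p,d)):
    print(n)
    for c in seg("top",q,e,z,ROI[n]): print(*c[:-1])
E
```

```text
at [146.6 652.1 167.8] -100.4 w 63.9 t 46.0 F [ 0.5  0.8 -0. ] j [ 1.64  0.39 -0.08 -0.   -1.1  -1.82]
rack
[195. 177.] 552 [539.1 331.4] [ 24.5 230.5] 78.6 56.0
[189. 203.] 1147 [459.8 352.5] [ 48.1 232.5] 79.8 56.0
[187. 231.] 850 [377.7 362.7] [ 35.5 228.7] 79.3 56.0
rack
[195. 177.] 546 [538.9 331.7] [ 23.1 229.9] 78.9 56.0
[188. 203.] 1144 [461.3 353.2] [ 46.2 232.3] 79.2 56.0
[187. 231.] 824 [379.6 362.1] [ 34.1 229.2] 78.9 56.0
panel
[415. 160.] 834 [ 580.7 -353.6] [ 37.6 248.6] 80.7 34.0
[410. 212.] 861 [ 415.9 -326.3] [ 36. 248.] 80.7 34.0
panel
[415. 160.] 834 [ 580.7 -353.6] [ 38.  248.5] 81.0 34.0
[411. 185.] 837 [ 500.6 -336.4] [ 36.3 246.7] 80.7 34.0
[410. 212.] 862 [ 415.9 -326. ] [ 35.9 248.6] 80.7 34.0
```

View pics/top4.png

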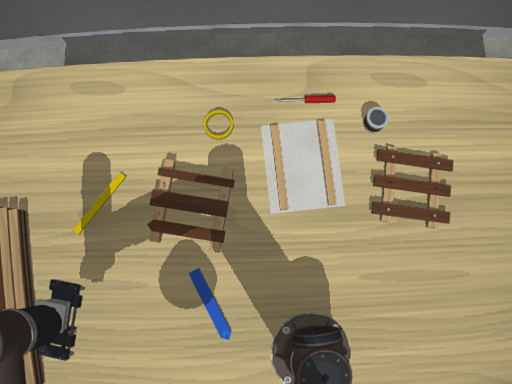

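The final view shows all three slats back on the rack within 2 mm of where they lay. The bottom slat is about 2 mm off mid-gap and 4 mm off level, the bystanders haven't moved and the arm is clear. Handing in.

```bash
python3 -c "
from rig import *
print(close_job())"
```

```text
the job is handed in; nothing more can be done
None
```

The job is handed in (no verdict was returned): in the last camera picture the bottom slat lies in the panel gap about 2 mm off mid-gap and 4 mm off level, the other three lie back on the rack within about 2 mm of where they started, and the tape, tin and screwdriver have not visibly moved.

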